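# Eject a wrist pin and catch it on the chute

### The job

Press the spring ejector's thumb bar beside the little chute with one fingertip, so that the steel wrist pin pops out of its cradle, and stop the pin with the other finger before it rolls off the chute's low end. Finish like that, with the pin lying still on the open run of the chute and the finger still holding it back. Do not pick the pin up, and leave the other things on the bench where they are.

Things in the scene. Friction and masses are not known exactly. Their poses are not given: they have to be found in the camera images.
- chute: Pin dispenser fixed to the bench, its place and heading vary: blue base plate 156 x 112 x 6 mm (y -41 to +71 mm) with a sloping dark steel chute 65 mm wide between 4 mm side walls 10 mm high over the deck. Origin on the bench, mid-length, on the chute's centre line; z up. The chute falls 8 degrees towards its own +x; deck 24 mm above the bench at x = 0
- cradle (a point): Middle of the downhill edge of the cradle, at deck height (31 mm above the bench), x = -47 mm in the chute's frame. The cradle is a full-width recess 4 mm deep at the chute's high end, closed by a wall behind; the open run of the chute goes from here to the low end, 121 mm on
- low_end (a point): Middle of the deck's edge at the chute's open low end, 14 mm above the bench, x = +74 mm in the chute's frame. Past it there is only the bench
- pin: Loose steel wrist pin, a tube 22 mm in diameter, 60 mm long, about 0.1 kg, lying across the chute in the cradle at the start. Origin at its centre, its own y axis along its length (it rolls about y). Once lifted out of the recess it rolls down the chute by itself and off the low end in about a second unless something stands in its way
- ejector (a joint): Angle of the spring-loaded rocker (rad): 0 at rest, 0.30 at its stop with the thumb bar fully down. Its other end lifts the pin, which leaves the cradle at about 0.2. The spring brings the rocker back when released; pressing takes 3 to 7 N on the bar
- thumb_bar (a point): Middle of the top of the thumb bar: black round bar, 16 mm diameter, 26 mm long along the chute's y, outside the +y side wall. At rest at x = 7, y = 53, z = 39 mm in the chute's frame; fully pressed its top is 10 mm lower, 6 mm above the deck beside it, so a second fingertip level with the first, over the chute's middle, blocks the pin without touching the deck
- socket: Bystander: steel socket standing upright, 28 mm in diameter, 36 mm high; origin under its centre
- bearing: Bystander: steel bearing ring lying flat, 52 mm in diameter, 15 mm high; origin under its centre
- wrench: Bystander: steel wrench 190 mm long lying on the bench along its x axis
- tin: Bystander: upright closed tin with a white lid, 66 mm in diameter, 85 mm high; origin under its centre
There are look-alikes about, which are no part of the job. What is shaped like the pin but purple or red is not meant. Of the things that look like the chute, take the one that is farthest to the robot's left at the start.

How it is judged (in metres and radians):
On the way, in this order (a step that is already met when the one before it is completed fails the run):
1. the ejector is pressed while the pin is still in its cradle (value of joint ejector above 0.05 rad and x of pin in the frame of chute below -0.045 m).
2. the pin has left the cradle, lies on the chute and is stopped by a finger (x of pin in the frame of chute between -0.035 and 0.065 m and linear speed of pin below 0.02 m/s and contact force between the fingers and pin above 0.03 N), for 0.2 s.
At the end, for the whole second after the job is handed in: The pin lies at rest (under 20 mm/s) on the chute's deck, its centre between 20 mm downhill of its cradle place and 9 mm short of the low end, with a finger touching it and holding it back (over 0.03 N) (all of step 2 and z of pin in the frame of chute between 0.02 and 0.045 m); the arm keeps its last pose, push and grip.
It fails at once if the pin rolled past the finger to the low end or left the chute (x of pin in the frame of chute above 0.07 m or z of pin in the frame of chute below 0.015 m).
It fails at once if the pin was lifted (z of pin in the frame of chute above 0.06 m).
It fails at once if a bystander was moved by more than 15 mm (distance of any of socket, bearing, wrench, tin from where it was at the start of the episode above 0.015 m).
It also fails if it takes over 29 s, if anything falls off the work surface, if the arm or the gripper's body presses on something with over 40 N, if the wrist force passes 120 N, or if a joint passes its speed limit or range.

### The arm

A 7-joint arm with a two-finger parallel gripper is mounted at the origin on the work surface. World frame = base frame: x ahead of the robot, y to its left, z up, the work surface at z = 0. Lengths are in mm, angles in degrees, forces in N, time in s.
With the tool pointing down it reaches from about 400 to 850 mm from the base axis. Payload 4.4 kg.
Tool frame: the origin (TCP) lies midway between the tips of the shut fingers; the grasp point (between the pads) lies 19 mm behind it (arm.grip_point_offset is the distance from the TCP to the grasp point, in mm); z points along the fingers, y is the line along which they close (so a half turn about z gives the same grasp; the last joint's range is limited). The gripper opens to 94 mm and grips with 3 to 60 N. Pads are 16 mm wide; open, the fingers measure 119 mm over their backs; the gripper's body (75 mm by 177 mm) begins 78 mm behind the grasp point.
Start: joints at [61.834, 36.005, 2.206, 86.941, -1.547, 57.084, -1.146], TCP at [268.512, -591.963, 177.978] pointing down, gripper open.
Joint ranges: [-175.42, 175.42], [-21.48, 121.26], [-71.46, 75.88], [10.55, 141.38], [-63.04, 243.04], [13.31, 113.54], [-168.57, 168.57]. Speed limits (degrees/s): [147.25, 147.25, 180, 180, 180, 180, 180].

### API

Orientations are given as [roll, pitch, yaw] about the fixed x, y, z axes, in that order (R = Rz(yaw) Ry(pitch) Rx(roll)).
In Python, from rig import telemetry, get_image, camera_model, job, search_frame, place_of, arm gives the robot as it stands.
- The arm moves only by the tool carry_out, never from a script. Its argument "deltas" is a list of rows, each a list of 5 numbers: the finger opening in mm, from 0 to 94, then the shift along the tool's x, y, z in mm, then the turn about the tool's z in degrees. A call has 1 to 5 rows; each row is the pose to reach, as a shift and turn from the pose commanded when the call began, along the tool's axes at that moment; what a row does not reach only later rows make up. A row lasts 1/8 s, in which the tool goes at most 62.5 mm and 10.7 degrees, less where a joint would pass 70% of its speed; a pose out of reach is approached as far as the arm can. A call with a gripper value outside its range is refused whole. The fingers move at their own pace and stop on an object; "grip_force" is the grip in N (left out, the last holds). Time passes only in rows, so rows that repeat a pose let the fingers close. It gives the time, the measured TCP pose, the force, the opening and the grip force at its end, in the units of the state.
- telemetry.read_state(): the state, without advancing time (a new reading comes with each control period).
- get_image(name): name is "scene" or "top"; returns the picture (420x560x3 uint8, red, green, blue); there is no depth.
- camera_model(name): a dict with "camera_matrix" (3x3 intrinsics, pixels), "dist_coeffs" ([k1, k2, p1, p2, k3] as OpenCV has them; the pictures are not rectified), "cam_to_world" (4x4, takes a point from camera to world coordinates). Camera axes: x right, y down, z forward; pixel columns grow to the right and rows downward; lengths in mm; the calibration is good to about 2 mm. A picture is of the moment at which its call begins. camera_model takes no time and is no camera call.
- job.close_job(): hands the job in; it is judged then, once.
Trained networks look in the newest picture that a camera, given by its name, has taken for a name from the list of things; names that differ only in an ending like _2 or _b are one class to them, and where a whole thing is asked for, a point or a joint stands for the part that bears it (a point fixed in the world has none). Each returns a list of dicts, best first, with "confidence" (0 to 1); they miss things now and then, are a little off and sometimes report something else, mostly with a low value. They report only what shows in the picture. A call takes as long as a camera call. They do not tell look-alikes from the thing itself.
- search_frame(target, camera): "extent" ([left, top, right, bottom] in pixels, round what is visible of it).
- place_of(target, camera): "pixel" ([column, row] in pixels: a listed point, or the origin of a listed thing).
The state is a dict: "time_s": time; "qpos": joint angles; "qvel": joint speeds; "tau": joint torques, N m; "position": TCP position; "orientation": TCP orientation; "contact_force": force on the tool from outside, world axes, zero at the start; "torque": the same for the moment, N m; "grip_width": finger opening in mm; "grasp_force": force on a finger pad.
Only numpy, scipy, OpenCV 4.12 (cv2) and the standard library are available. Lean on these libraries where they do the work, as an engineer would, in place of code of your own. Each camera call takes 0.05 s, during which the arm holds its last target. There are 200 camera calls.

## Working session

There is one attempt and no reset: what is moved stays moved. The work goes in short steps, Python scripts to look and compute and a tool call to move; the robot and the scene stay as the last step left them, time stands still between calls to the robot, and variables do not carry over. Pictures are saved under pics/ and viewed, at most 10 in all, crops included, and the job is handed in when it is done.

Besides the shell and the picture viewer there is one more tool, called after "Emit:" as a command line: name --pt "numbers of a row" for each row, then --argument value for the rest. carry_out: Moves the arm, as the interface text tells. Its arguments: {"type":"object","properties":{"deltas":{"type":"array","items":{"type":"array","items":{"type":"number"}}},"grip_force":{"type":"number"}},"required":["deltas"]}

```bash
mkdir -p pics; cat > h.py <<'E'
import numpy as np, cv2
from rig import telemetry, get_image, camera_model, job, search_frame, place_of, arm
def ray(cam,px,z):
    m=camera_model(cam); T=np.array(m["cam_to_world"])
    u=cv2.undistortPoints(np.array([[px]],float),np.array(m["camera_matrix"]),np.array(m["dist_coeffs"]))[0,0]
    d=T[:3,:3]@np.array([u[0],u[1],1]); o=T[:3,3]
    return o+d*(z-o[2])/d[2]
def proj(cam,P):
    m=camera_model(cam); Ti=np.linalg.inv(np.array(m["cam_to_world"]))
    r,_=cv2.Rodrigues(Ti[:3,:3])
    return cv2.projectPoints(np.array(P,float).reshape(-1,1,3),r,Ti[:3,3],np.array(m["camera_matrix"]),np.array(m["dist_coeffs"]))[0][:,0]
E
python3 - <<'E'
from h import *
a=get_image("top");b=get_image("scene")
cv2.imwrite("pics/top.png",a[:,:,::-1]);cv2.imwrite("pics/scene.png",b[:,:,::-1])
for c in("top","scene"):
  for n,z in(("chute",0),("cradle",31),("low_end",14),("thumb_bar",39),("pin",38)):
    for d in place_of(n,c): print(c,n,np.round(d["pixel"],1),round(d["confidence"],2),ray(c,d["pixel"],z).round(1))
print(telemetry.read_state(), arm.grip_point_offset)
E
```

```text
top chute [311.4 164.1] 0.88 [ 757.6 -106.5   -0. ]
top chute [247.6 219.5] 0.58 [591.   82.4   0. ]
top cradle [241.7 233.6] 0.95 [548.6  96.7  31. ]
top cradle [301.3 171.9] 0.79 [728.3 -74.3  31. ]
top low_end [256.5 194.3] 0.82 [664.3  56.   14. ]
top low_end [321.3 138.1] 0.63 [ 833.7 -135.3   14. ]
top thumb_bar [227.6 215.2] 0.68 [600.8 137.   39. ]
top thumb_bar [298.  144.2] 0.67 [808.4 -64.4  39. ]
top pin [241.6 235.1] 0.73 [544.2  96.4  38. ]
top pin [213.9 274.3] 0.67 [432.5 174.1  38. ]
top pin [251.6 275.7] 0.5 [429.5  66.9  38. ]
top pin [425.7 231.2] 0.34 [ 556.8 -433.7   38. ]
scene chute [215.5 259.6] 0.88 [ 771.3 -108.5    0. ]
scene chute [313.4 227.3] 0.79 [590.3  82.2   0. ]
scene cradle [232.3 244.4] 0.86 [732.6 -78.6  31. ]
scene cradle [362.2 237.6] 0.68 [593.9 210.5  31. ]
scene cradle [328.8 207.9] 0.64 [539.  104.1  31. ]
scene low_end [294.1 242. ] 0.94 [659.1  55.4  14. ]
scene low_end [182.9 273. ] 0.63 [ 840.5 -159.1   14. ]
scene thumb_bar [218.5 266.8] 0.71 [805.4 -79.4  39. ]
scene thumb_bar [326.7 232.8] 0.67 [618.8 125.5  39. ]
scene thumb_bar [2
[... 239 characters left out ...]
_s': 0.6, 'qpos': array([61.83369721, 36.00451824,  2.20673913, 86.94060861, -1.54853874,
       57.08545737, -1.14633708]), 'qvel': array([-0.07270238, -0.03034547,  0.00633629,  0.0017579 ,  0.03322651,
       -0.00581303,  0.028594  ]), 'tau': array([-4.62913358e-04, -5.49317586e+01,  1.14229146e+00, -1.86862850e+01,
       -5.23705885e-02,  1.60815910e-02,  4.71479700e-05]), 'position': array([ 268.50656207, -591.95279286,  177.98042036]), 'orientation': array([-1.79999075e+02, -2.87369413e-03,  2.43928537e+01]), 'contact_force': array([-0.95759786,  0.2204237 ,  0.77085376]), 'torque': array([0.0004581 , 0.00721147, 0.04429228]), 'grasp_force': 0.0, 'grip_width': 93.79415337050936} 18.8
```

View pics/top.png

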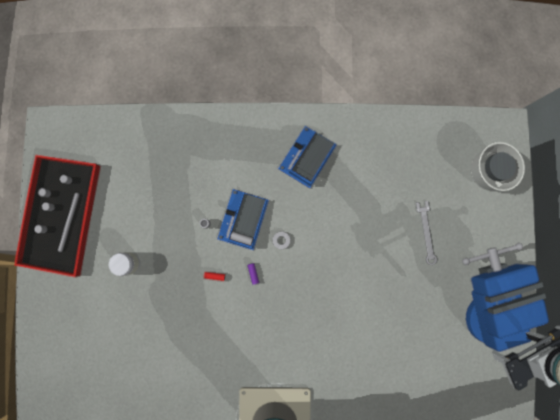

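View pics/scene.png

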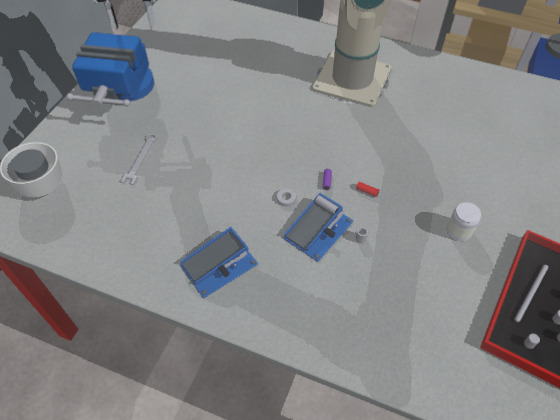

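The wanted chute is the left one, at top (247,219) / scene (318,226). Purple and red decoy pins lie in front of it, with the socket (207,223) and bearing (282,241) next to it. Next I'll fit its pose and check it with an overlay.

```bash
cat > fit.py <<'E'
from h import *
from scipy.optimize import least_squares
L=[]
for c in("top","scene"):
  get_image(c)
  for n,p in(("chute",(0,0,0)),("cradle",(-47,0,31)),("low_end",(74,0,14)),("thumb_bar",(7,53,39))):
    for d in place_of(n,c):
      g=ray(c,d["pixel"],p[2])
      if abs(g[0]-600)<90 and 20<g[1]<170: L.append((c,p,d["pixel"],n))
def W(v,p):
  a=np.radians(v[2]);return np.array([v[0]+p[0]*np.cos(a)-p[1]*np.sin(a),v[1]+p[0]*np.sin(a)+p[1]*np.cos(a),p[2]])
f=lambda v:np.concatenate([proj(c,W(v,p))[0]-px for c,p,px,n in L])
v=least_squares(f,[595,80,-19],loss="soft_l1",x_scale=[10,10,3]).x
if __name__=="__main__":
  print(v.round(2));print([(l[0],l[3]) for l in L],f(v).round(1))
  out=[]
  boxes=[[(-78,-41,6),(78,-41,6),(78,71,6),(-78,71,6)],[(-6,53-13,39),(20,53-13,39)] and [(7,40,39),(7,66,39)],[(-47,-32,31),(74,-32,14),(74,32,14),(-47,32,31)]]
  for c in("top","scene"):
    im=get_image(c)[:,:,::-1].copy()
    q=proj(c,W(v,(0,10,15)))[0].astype(int);x0,y0=q-[35,35]
    s=8;I=cv2.resize(im[y0:y0+70,x0:x0+50+0] if 0 else im[y0:y0+70,x0:x0+70],None,fx=5.6,fy=5.6,interpolation=cv2.INTER_CUBIC)
    for b,col in zip(boxes,[(0,255,255),(0,0,255),(0,255,0)]):
      P=proj(c,[W(v,p) for p in b]);P=((P+.5-[x0,y0])*5.6).astype(int)
      cv2.polylines(I,[P.reshape(-1,1,2)],True,col,1)
    out.append(I)
  cv2.imwrite("pics/fit.png",np.hstack(out))
  for c in("top","scene"):
    for n,z in(("socket",0),("bearing",0)):
      for d in place_of(n,c)[:2]:
        g=ray(c,d["pixel"],z);a=np.radians(v[2]);e=g[:2]-v[:2]
        print(c,n,g.round(),round(d["confidence"],2),"chute frame",(np.cos(a)*e[0]+np.sin(a)*e[1]).round(),(-np.sin(a)*e[0]+np.cos(a)*e[1]).round())
  t=W(v,(7,26.5,29));s=telemetry.read_state();yaw=np.radians(s["orientation"][2]);d=t-s["position"]
  print("target",t.round(1),"tool shift",d@[np.cos(yaw),np.sin(yaw),0],d@[np.sin(yaw),-np.cos(yaw),0],"turn",s["orientation"][2]-v[2])
E
python3 fit.py
```

```text
[585.71  83.38 -18.91]
[('top', 'chute'), ('top', 'cradle'), ('top', 'cradle'), ('top', 'low_end'), ('top', 'thumb_bar'), ('scene', 'chute'), ('scene', 'cradle'), ('scene', 'low_end'), ('scene', 'thumb_bar')] [  1.9  -0.1 -13.   40.3  -0.4   1.    0.5  -1.5   0.6  -2.2  -0.5   2.2
  -1.5   1.3   1.8  -0.9   1.1  -2. ]
top socket [584. 213.   0.] 0.61 chute frame -44.0 122.0
top bearing [529. -25.   0.] 0.45 chute frame -18.0 -121.0
scene socket [575. 208.   0.] 0.42 chute frame -50.0 114.0
scene bearing [538.  -8.   0.] 0.52 chute frame -15.0 -102.0
target [600.9 106.2  29. ] tool shift 591.0689584806903 -498.48346993390294 turn 43.305629015675414
```

View pics/fit.png

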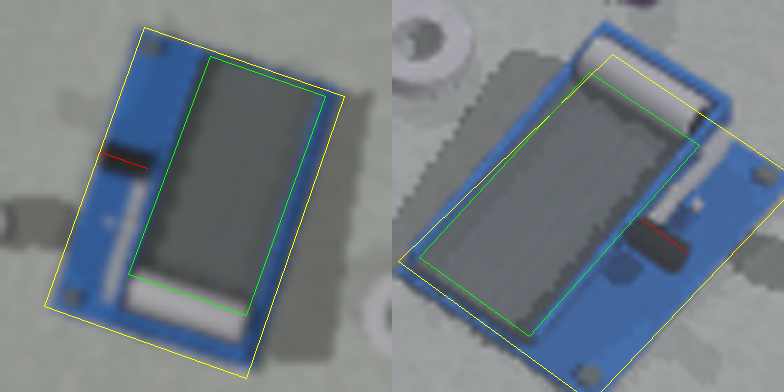

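The overlay nearly fits, but one cradle detection (on the wrong chute) is an outlier. I'll drop it and measure the blue plate's outline directly.

```bash
cat > fit2.py <<'E'
import fit
from fit import *
L[:]=[l for l in L if np.abs(proj(l[0],W(v,l[1]))[0]-l[2]).max()<8]
v1=least_squares(f,v,x_scale=[10,10,3]).x; print("net",v1.round(2),f(v1).round(1))
# IoU fit of plate+chute silhouette
box=lambda x0,x1,y0,y1,za,zb:[(x0,y0,0),(x0,y1,0),(x1,y0,0),(x1,y1,0),(x0,y0,za),(x0,y1,za),(x1,y0,zb),(x1,y1,zb)]
M={}
for c in("top","scene"):
  im=get_image(c);h=cv2.cvtColor(im,cv2.COLOR_RGB2HSV)
  m=cv2.inRange(h,(100,110,40),(130,255,255))
  k,lab=cv2.connectedComponents(m);q=proj(c,W(v1,(0,10,10)))[0]
  ys,xs=np.nonzero(m);s=np.hypot(xs-q[0],ys-q[1])<45
  lb=np.bincount(lab[ys[s],xs[s]]).argmax()
  pts=np.argwhere(lab==lb)[:,::-1].astype(np.int32)
  M[c]=cv2.minAreaRect(pts);H=cv2.convexHull(pts)
  mm=np.zeros((420*4,560*4),np.uint8);cv2.fillConvexPoly(mm,(H*4+2),255);M[c]=mm
  print(c,len(pts),cv2.contourArea(H))
def sil(c,v):
  P=proj(c,[W(v,p) for p in box(-78,78,-41,71,6,6)+box(-62,74,-36.5,36.5,43,24)])
  o=np.zeros((1680,2240),np.uint8);cv2.fillConvexPoly(o,cv2.convexHull(((P+.5)*4).astype(np.int32)),255);return o
def cost(v):
  return sum(((sil(c,v)>0)^(M[c]>0)).sum() for c in M)
from scipy.optimize import minimize
r=minimize(cost,v1,method="Nelder-Mead",options=dict(initial_simplex=[v1,v1+[6,0,0],v1+[0,6,0],v1+[0,0,4]]))
v2=r.x;print("sil",v2.round(2),r.fun,cost(v1))
out=[]
for c in("top","scene"):
  im=get_image(c)[:,:,::-1];q=proj(c,W(v,(0,10,15)))[0].astype(int);x0,y0=q-[35,35]
  I=cv2.resize(im[y0:y0+70,x0:x0+70],None,fx=5.6,fy=5.6,interpolation=cv2.INTER_CUBIC)
  for vv,col in((v1,(0,255,255)),(v2,(255,0,255))):
    for b in([(-78,-41,6),(78,-41,6),(78,71,6),(-78,71,6)],[(7,40,39),(7,66,39)]):
      P=((proj(c,[W(vv,p) for p in b])+.5-[x0,y0])*5.6).astype(int);cv2.polylines(I,[P.reshape(-1,1,2)],True,col,1)
  out.append(I)
cv2.imwrite("pics/fit2.png",np.hstack(out))
E
python3 fit2.py
```

```text
net [585.97  81.03 -19.91] [-2.6  1.   0.9  1.9  3.  -2.3 -2.8  2.6 -0.5  1.4  4.7  0.6 -0.6 -3.3]
top 413 1436.5
scene 982 2502.0
sil [585.02  81.78 -16.22] 11462.0 12794
```

View pics/fit2.png

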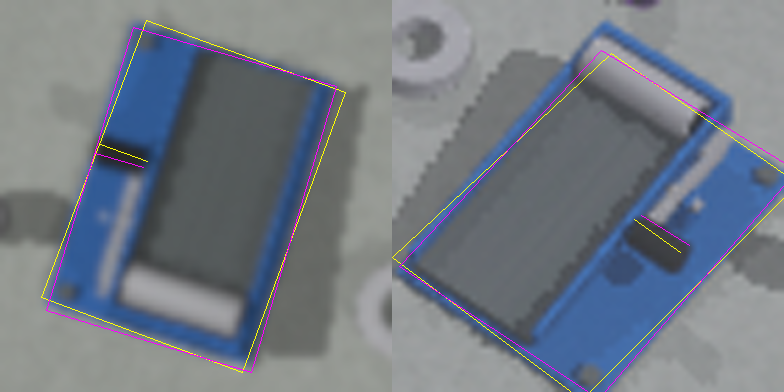

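Emit:
carry_out --pt "41 45 -38 0 0" --pt "41 90 -76 0 0" --pt "41 135 -114 0 0" --pt "41 180 -152 0 0" --pt "41 225 -190 0 0"

```text
time_s: 2.72
position: [395.8, -324.4, 178.3]
orientation: [180.0, -0.0, 24.4]
contact_force: [1.0, -0.2, -1.2]
grip_width: 47.7
grasp_force: 0.0
```

Emit:
carry_out --pt "41 45 -38 0 0" --pt "41 90 -76 0 0" --pt "41 135 -114 0 0" --pt "41 180 -152 0 0" --pt "41 225 -190 0 0"

```text
time_s: 3.35
position: [522.3, -58.3, 178.3]
orientation: [180.0, -0.0, 24.4]
contact_force: [0.5, -1.0, -0.3]
grip_width: 40.7
grasp_force: 0.0
```

Emit:
carry_out --pt "41 35 -29 0 8.5" --pt "41 70 -58 0 17" --pt "41 105 -88 0 25.5" --pt "41 140 -117 0 34" --pt "41 140 -117 0 42.4"

```text
time_s: 3.98
position: [601.5, 109.9, 177.6]
orientation: [-179.8, 0.0, -17.9]
contact_force: [-0.5, 0.1, -0.6]
grip_width: 40.9
grasp_force: 0.0
```

Emit:
carry_out --pt "41 1 5 40 0" --pt "41 1 5 80 0" --pt "41 1 5 115 0" --pt "41 1 5 118 0" --pt "41 1 5 118 0"

```text
time_s: 4.6
position: [600.8, 99.3, 60.9]
orientation: [-180.0, -0.1, -18.0]
contact_force: [0.3, 0.1, 0.2]
grip_width: 41.0
grasp_force: 0.0
```

```bash
python3 - <<'E'
from h import *
s=telemetry.read_state();p=s["position"];yaw=np.radians(s["orientation"][2]);print(p.round(1),s["orientation"].round(1),s["grip_width"])
ty=np.array([np.sin(yaw),-np.cos(yaw),0]);out=[]
for c in("top","scene"):
  im=get_image(c)[:,:,::-1];q=proj(c,p*[1,1,.5])[0].astype(int);x0,y0=q-[35,35]
  I=cv2.resize(im[y0:y0+70,x0:x0+70],None,fx=5.6,fy=5.6,interpolation=cv2.INTER_CUBIC)
  for k in(-26.5,26.5):
    for z,col in((p[2],(0,255,255)),(39 if k<0 else 29,(0,0,255))):
      P=p+k*ty;P[2]=z;P=((proj(c,P)[0]+.5-[x0,y0])*5.6).astype(int);cv2.drawMarker(I,tuple(map(int,P)),col,0,12,1)
  out.append(I)
cv2.imwrite("pics/hover.png",np.hstack(out))
E
```

```text
[600.8  99.3  60.9] [-1.8e+02 -1.0e-01 -1.8e+01] 41.032686482169716
```

View pics/hover.png

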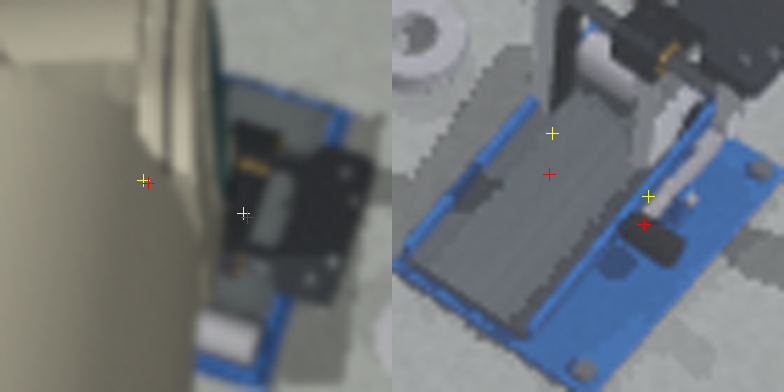

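The hover view shows the fingers straddling the chute wall. The tips sit above the computed markers (e.g. about (655,165) against (648,197)), so they are either higher or displaced. I'll correct y, go down a bit and look closer.

Emit:
carry_out --pt "41 0 -5 6 0" --pt "41 0 -5 12 0" --pt "41 0 -5 12 0"

```text
time_s: 5.08
position: [601.0, 104.1, 47.5]
orientation: [180.0, 0.1, -18.0]
contact_force: [0.3, 0.4, 0.4]
grip_width: 41.1
grasp_force: 0.0
```

```bash
cat > look.py <<'E'
from h import *
import sys
s=telemetry.read_state();p=s["position"];yaw=np.radians(s["orientation"][2]);print(p.round(1),s["orientation"].round(1),s["grip_width"],s["contact_force"])
ty=np.array([np.sin(yaw),-np.cos(yaw),0]);tx=np.array([np.cos(yaw),np.sin(yaw),0])
c="scene";im=get_image(c)[:,:,::-1];x0,y0=proj(c,p*[1,1,.5])[0].astype(int)-[40,35]
I=cv2.resize(im[y0:y0+60,x0:x0+80],None,fx=10,fy=10,interpolation=cv2.INTER_CUBIC)
for k in(-1,1):
  B=[p+k*b*ty+a*tx for a,b in((-8,20.5),(8,20.5),(8,33),(-8,33))]
  P=((proj(c,B)+.5-[x0,y0])*10).astype(int);cv2.polylines(I,[P.reshape(-1,1,2)],True,(0,255,255),1)
cv2.imwrite("pics/"+sys.argv[1],I)
E
python3 look.py look1.png
```

```text
[601.  104.1  47.5] [ 1.8e+02  1.0e-01 -1.8e+01] 41.133933475662936 [0.33929227 0.43497854 0.37564966]
```

View pics/look1.png

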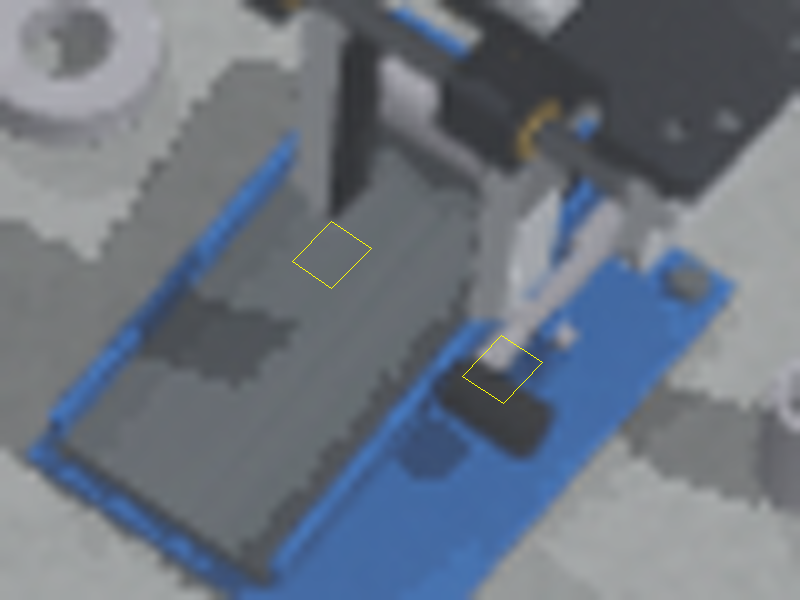

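The tips appear about 7 px above where they were computed. Closing the fingers makes the tip the TCP by definition, which separates a real height offset from a lateral one.

Emit:
carry_out --pt "0 0 0 0 0" --pt "0 0 0 0 0" --pt "0 0 0 0 0" --pt "0 0 0 0 0" --pt "0 0 0 0 0"

```text
time_s: 5.75
position: [601.5, 104.0, 48.0]
orientation: [-180.0, -0.0, -18.0]
contact_force: [-0.3, 0.9, -0.1]
grip_width: 0.7
grasp_force: 0.0
```

```bash
python3 - <<'E'
from h import *
s=telemetry.read_state();p=s["position"];print(p.round(1),s["grip_width"])
yaw=np.radians(s["orientation"][2]);ty=np.array([np.sin(yaw),-np.cos(yaw),0]);tx=np.array([np.cos(yaw),np.sin(yaw),0])
out=[]
for c in("scene","top"):
  im=get_image(c)[:,:,::-1];x0,y0=proj(c,p)[0].astype(int)-[28,40]
  I=cv2.resize(im[y0:y0+70,x0:x0+55],None,fx=7,fy=7,interpolation=cv2.INTER_CUBIC)
  B=[p+b*ty+a*tx for a,b in((-8,-12),(8,-12),(8,12),(-8,12))]
  P=((proj(c,B)+.5-[x0,y0])*7).astype(int);cv2.polylines(I,[P.reshape(-1,1,2)],True,(0,255,255),1)
  out.append(I)
  print(c,np.array(camera_model(c)["cam_to_world"])[:3,[2,3]].round(2).tolist(),(proj(c,p+[0,0,10])-proj(c,p)).round(2),(proj(c,p+10*tx)-proj(c,p)).round(2))
cv2.imwrite("pics/closed.png",np.hstack(out))
E
```

```text
[601.5 104.   48. ] 0.6860125536076686
scene [[-0.55, 1321.75], [-0.21, 290.1], [-0.81, 1122.65]] [[ 0.25 -2.29]] [[-2.47  2.55]]
top [[0.09, 520.99], [0.01, -1.6], [-1.0, 1187.56]] [[-0.33 -0.25]] [[ 1.13 -3.34]]
```

View pics/closed.png

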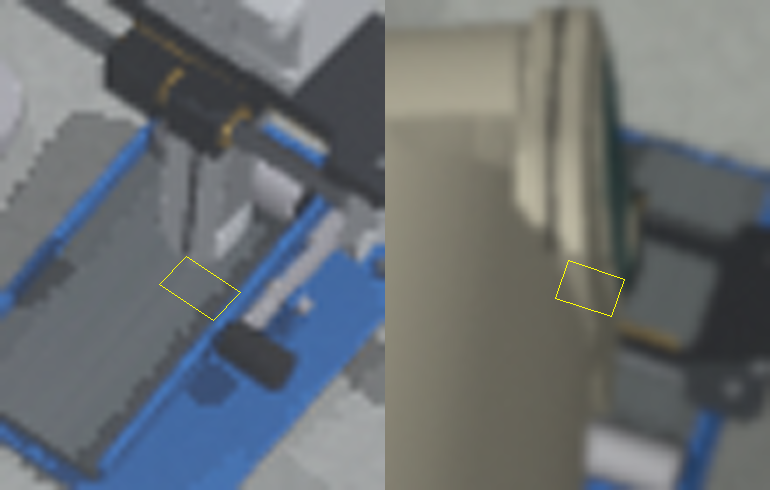

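Even when closed, the tips sit about 7 px straight above the projected footprint. That points to a pure height difference rather than a sideways one, and the shadows agree. I'll reopen and go down in small, force-watched steps.

Emit:
carry_out --pt "41 0 0 0 0" --pt "41 0 0 0 0" --pt "41 0 0 0 0" --pt "41 0 0 2 0" --pt "41 0 0 4 0"

```text
time_s: 6.48
position: [601.5, 104.0, 43.9]
orientation: [180.0, -0.0, -18.0]
contact_force: [0.4, 0.3, -0.8]
grip_width: 40.6
grasp_force: 0.0
```

Emit:
carry_out --pt "41 0 0 1.5 0" --pt "41 0 0 3 0" --pt "41 0 0 4.5 0" --pt "41 0 0 6 0" --pt "41 0 0 6 0"

```text
time_s: 7.1
position: [601.4, 104.0, 37.9]
orientation: [180.0, 0.0, -18.0]
contact_force: [-0.7, 0.3, -0.3]
grip_width: 41.1
grasp_force: 0.0
```

Emit:
carry_out --pt "41 0 0 1 0" --pt "41 0 0 2 0" --pt "41 0 0 3 0" --pt "41 0 0 4 0" --pt "41 0 0 4 0"

```text
time_s: 7.72
position: [601.4, 104.0, 33.9]
orientation: [180.0, 0.0, -18.0]
contact_force: [0.2, -0.3, -0.5]
grip_width: 41.0
grasp_force: 0.0
```

```bash
python3 look.py look2.png
```

```text
[601.4 104.   33.9] [180.   0. -18.] 40.97492410062251 [ 0.17093795 -0.30542255 -0.51425151]
```

View pics/look2.png

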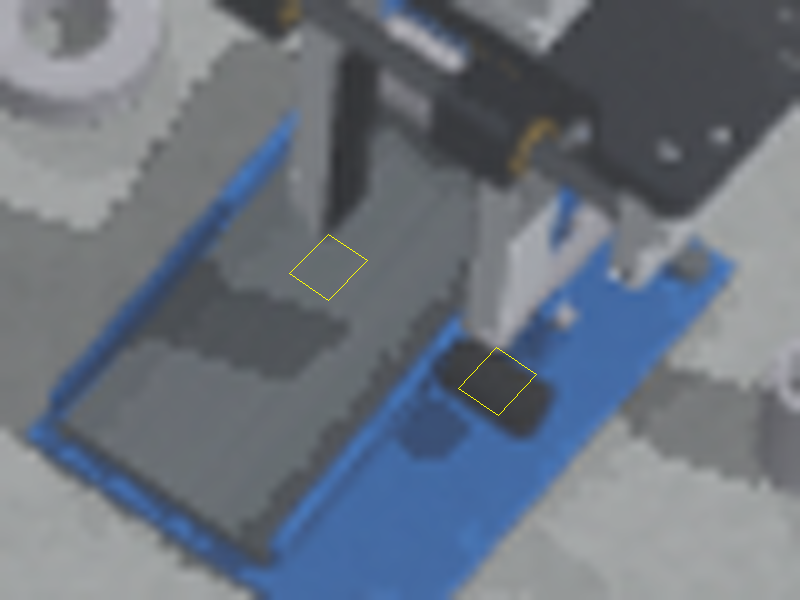

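The finger stands directly over the bar and its shadow puts the tip still well above it, so the tips ride roughly 30 mm higher than the reported TCP. I'll continue the guarded descent.

Emit:
carry_out --pt "41 0 0 3 0" --pt "41 0 0 6 0" --pt "41 0 0 9 0" --pt "41 0 0 12 0" --pt "41 0 0 12 0"

```text
time_s: 8.4
position: [601.3, 104.0, 21.6]
orientation: [180.0, 0.0, -18.0]
contact_force: [0.1, 1.1, 1.2]
grip_width: 40.9
grasp_force: 0.0
```

Emit:
carry_out --pt "41 0 0 2 0" --pt "41 0 0 4 0" --pt "41 0 0 6 0" --pt "41 0 0 8 0" --pt "41 0 0 8 0"

```text
time_s: 9.02
position: [601.3, 104.0, 13.8]
orientation: [180.0, 0.0, -18.0]
contact_force: [-0.1, 0.2, 0.3]
grip_width: 41.2
grasp_force: 0.0
```

```bash
python3 look.py look3.png
```

```text
[601.3 104.   13.8] [180.   0. -18.] 41.178623966024674 [-0.10892033  0.18667501  0.34988088]
```

View pics/look3.png

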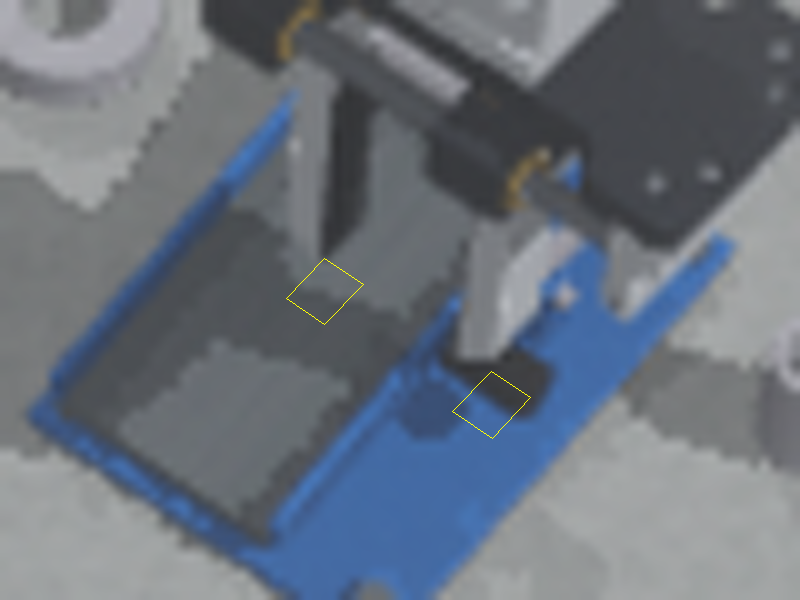

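The tip is now centred over the bar (about (498,340) against bar top (497,362)), roughly 7–10 mm above it. Continuing down.

Emit:
carry_out --pt "41 0 0 2 0" --pt "41 0 0 4 0" --pt "41 0 0 6 0" --pt "41 0 0 7 0" --pt "41 0 0 7 0"

```text
time_s: 9.7
position: [602.8, 103.8, 7.5]
orientation: [-180.0, -0.1, -18.0]
contact_force: [2.4, -1.9, 5.4]
grip_width: 40.9
grasp_force: 2.3
```

```bash
cat > pin.py <<'E'
from h import *
get_image("scene")
C=[586,81.5];a=np.radians(-18)
for n,z in(("pin",38),("thumb_bar",36)):
  for d in place_of(n,"scene"):
    g=ray("scene",d["pixel"],z);e=g[:2]-C
    print(n,np.round(d["pixel"],1),round(d["confidence"],2),"chute",(np.cos(a)*e[0]+np.sin(a)*e[1]).round(1),(-np.sin(a)*e[0]+np.cos(a)*e[1]).round(1))
s=telemetry.read_state();print(s["position"].round(1),s["contact_force"].round(1),s["grasp_force"])
E
python3 pin.py
```

```text
pin [322.6 205.5] 0.5 chute -43.1 -7.1
pin [365.9 188.8] 0.48 chute -159.9 46.8
thumb_bar [222.8 271.3] 0.73 chute 259.5 -70.5
thumb_bar [326.4 232.9] 0.59 chute 16.6 50.6
[602.8 103.8   7.5] [ 2.6 -1.5  5.8] 2.5048717483878136
```

Emit:
carry_out --pt "41 0 0 -4 0" --pt "41 -3 0 -4 0" --pt "41 -6 0 -4 0" --pt "41 -6 0 -2 0" --pt "41 -6 0 0 0"

```text
time_s: 10.48
position: [596.6, 105.8, 7.2]
orientation: [-180.0, -0.1, -18.0]
contact_force: [2.1, -1.4, 4.8]
grip_width: 41.1
grasp_force: 2.7
```

Emit:
carry_out --pt "41 1 0 1 0" --pt "41 2 0 2 0" --pt "41 3 0 3 0" --pt "41 3 0 4 0" --pt "41 3 0 4 0"

```text
time_s: 11.1
position: [597.9, 105.4, 2.8]
orientation: [180.0, 0.1, -18.0]
contact_force: [-0.0, -0.6, 5.3]
grip_width: 41.0
grasp_force: 2.7
```

```bash
python3 pin.py
```

```text
pin [321.3 216.3] 0.61 chute -14.0 11.0
pin [366.4 185.8] 0.52 chute -169.0 42.0
thumb_bar [222.2 268. ] 0.61 chute 254.0 -77.7
thumb_bar [327.4 234.5] 0.49 chute 18.7 55.3
[597.8 105.4   2.8] [ 0.3 -0.2  6.3] 2.6826617668848485
```

Emit:
carry_out --pt "41 0 0 0 0" --pt "41 0 0 0 0" --pt "41 0 0 0 0" --pt "41 0 0 0 0"

```text
time_s: 11.75
position: [597.8, 105.4, 2.8]
orientation: [180.0, 0.1, -18.0]
contact_force: [1.1, -0.1, 4.6]
grip_width: 41.2
grasp_force: 2.7
```

```bash
python3 pin.py; python3 look.py end.png
```

```text
pin [318.3 212.1] 0.54 chute -19.4 -2.8
pin [367.8 188.4] 0.45 chute -164.2 49.8
pin [141.4 159.1] 0.45 chute 151.2 -481.0
thumb_bar [221.1 268.9] 0.54 chute 257.4 -78.0
thumb_bar [326.5 234.1] 0.53 chute 19.2 52.9
[597.8 105.4   2.8] [ 0.3 -0.1  5.4] 2.680857883533463
[597.8 105.4   2.8] [ 1.8e+02  1.0e-01 -1.8e+01] 40.65126418761714 [ 0.34385389 -0.07401271  5.4485462 ]
```

View pics/end.png

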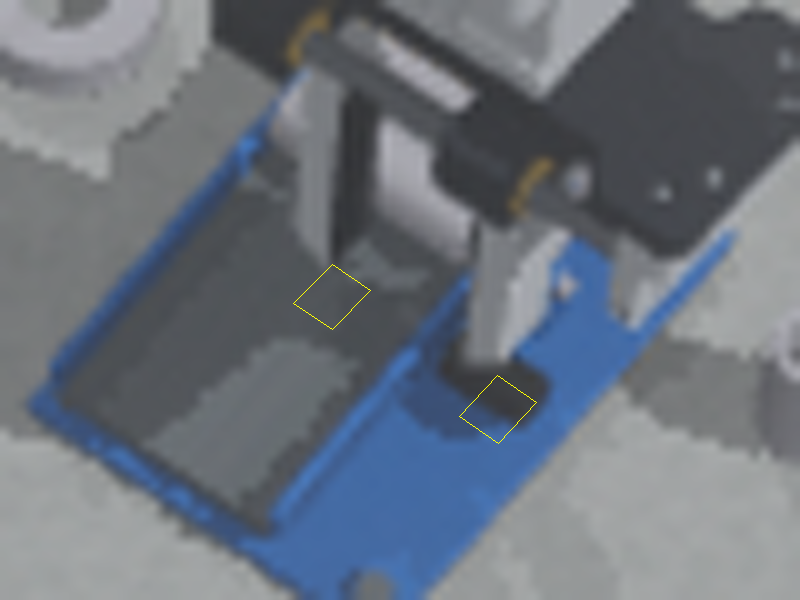

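The pin is out of its cradle and rests against the left finger, visible on both sides of it at (285,115) and (430,190). Two checks 0.6 s apart put it at chute x of about -14 to -19 mm, and the other finger still holds the bar down.

```bash
python3 -c "
from rig import job; print(job.close_job())"
```

```text
the job is handed in; nothing more can be done
None
```

I pressed the ejector bar and the pin popped out and stopped against the other finger, about 15–20 mm uphill of the chute's middle; the job is handed in, but no verdict came back and I judged the pin's contact from the camera only.

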